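# Pack four hat-shaped flange hubs tight, hub up and hub down by turns

## Robot

A 6-joint arm with a two-finger parallel gripper is mounted at the origin on a cart in front of the work surface, level with it; the furniture and walls round the work are solid. World frame = base frame: x ahead of the robot, y to its left, z up, the work surface at z = 0. Lengths are in m, angles in rad, forces in N, time in s.
With the tool pointing down it reaches from about 0.275 to 0.775 m from the base axis. Payload 14.6 kg.
Tool frame: the origin (TCP) lies midway between the tips of the shut fingers; the grasp point (between the pads) lies grip_depth behind it (grip_depth is the distance from the TCP to the grasp point, in m); z points along the fingers, y is the line along which they close (so a half turn about z gives the same grasp; the last joint's range is limited). The gripper opens to 85 mm and grips with 20 to 120 N. Pads are 22 mm wide; open, the fingers measure 114 mm over their backs; the gripper's body (76 mm by 85 mm) begins 54 mm behind the grasp point. The pads swing forward as they close: fully open they stand 13 mm farther back than shut.
Start: joints at [1.069, 0.263, -0.048, 1.259, 0, 1.415], TCP at [0.178, 0.494, 0.231] pointing down, gripper open.
Joint ranges: [-2.65, 2.65], [-0.89, 1.7], [-1.18, 1.37], [-2.13, 2.11], [-1.35, 1.29], [-3.14, 3.14]. Speed limits (rad/s): [1.89, 1.89, 2.57, 2.79, 3.14, 3.14].

## Interface

Orientations are given as a unit quaternion [x, y, z, w].
In Python, from bench import observe, read_camera, camera_model, job_done, grip_depth gives the robot as it stands.
- The arm moves only by the shell command python3 -m handwheel 'ROWS' [FORCE]. ROWS is JSON, a list of rows, each a list of 3 entries, a list of its own where there are three numbers: the turn, a rotation vector about the tool's x, y, z in rad, then the shift along the tool's x, y, z in cm, then the finger opening in cm, from 0 to 8.54. A call has 1 to 20 rows; each row shifts and turns the commanded pose from where the row before left it, along the tool's axes as they then stand; what a row does not reach is not made up. A row lasts 1/10 s, in which the tool goes at most 50 mm and 8.59 degrees, less where a joint would pass 70% of its speed; a pose out of reach is approached as far as the arm can. A call with a gripper value outside its range is refused whole. The fingers move at their own pace and stop on an object; FORCE is the grip in N (left out, the last holds). Time passes only in rows, so rows that do not move let the fingers close. It gives the time, the measured TCP pose, the force, the opening and the grip force at its end, in the units of the state.
- observe(): the state, without advancing time (a new reading comes with each control period).
- read_camera(name): name is "scene" or "top"; returns the picture (420x560x3 uint8, blue, green, red); there is no depth.
- camera_model(name): a dict with "fx", "fy", "cx", "cy" (pixels), "D" ([k1, k2, p1, p2, k3] as OpenCV has them; the pictures are not rectified), "rvec" (rotation vector, rad) and "tvec" (3), from world to camera coordinates, as OpenCV has them. Camera axes: x right, y down, z forward; pixel columns grow to the right and rows downward; lengths in m; the calibration is good to about 2 mm. A picture is of the moment at which its call begins. camera_model takes no time and is no camera call.
- job_done(): hands the job in; it is judged then, once.
The state is a dict: "time_s": time; "joint_pos": joint angles; "joint_velocities": joint speeds; "effort": joint torques, N m; "tool_pos": TCP position; "tcp_rot": TCP orientation; "force": force on the tool from outside, world axes, zero at the start; "moment": the same for the moment, N m; "gripper_width": finger opening in m; "finger_force": force on a finger pad.
Only numpy, scipy, OpenCV 4.12 (cv2) and the standard library are available. Lean on these libraries where they do the work, as an engineer would, in place of code of your own. Each camera call takes 0.05 s, during which the arm holds its last target. There are 200 camera calls.

## Task

Pack the three loose flange hubs into the wooden tray with the one already there, in two interlocking columns: in the empty half, one hub-down flange standing on the tray floor, its hub close against the end of the first one's plate so that the plates overlap, then the hub-up flange plate to plate on top of it, and last the other hub-down flange on the hub of the first, hub on hub. No flange needs turning over; all four shall end level, lengthwise in the tray, with no end hanging out over the rim, and everything else on the bench stays where it is.

Things in the scene. Friction and masses are not known exactly. Their poses are not given: they have to be found in the camera images.
- tray: shallow wooden packing tray fixed to the bench, any yaw: 196 x 82 mm outside, 184 x 70 mm inside, floor 8 mm thick, rim 18 mm high (10 mm above the floor). Origin at the centre of its underside on the bench top (z = 0); x along its length, y across, z up. The first flange lies in its +x half; the -x half is empty
- flange_tray_mid (a point): grey hat-shaped flange: plate 104 x 56 x 14 mm (56 mm straight sides, rounded ends), centred round hub 44 mm diameter, 36 mm high; 50 mm high in all. Site at its centre, half-way up; x lengthwise, z up. Hub up, plate below (25 to 11 mm under the point): grasp the hub. Already lies lengthwise on the tray floor, about 38 mm from the tray's centre
- flange_under_mid (a point): grey hat-shaped flange: plate 104 x 56 x 14 mm (56 mm straight sides, rounded ends), centred round hub 44 mm diameter, 36 mm high; 50 mm high in all. Site at its centre, half-way up; x lengthwise, z up. Hub down, plate on top (11 to 25 mm above the point): grasp it across the straight sides. Stands on the bench with flange_top lying on its plate
- flange_top_mid (a point): grey hat-shaped flange: plate 104 x 56 x 14 mm (56 mm straight sides, rounded ends), centred round hub 44 mm diameter, 36 mm high; 50 mm high in all. Site at its centre, half-way up; x lengthwise, z up. Hub up, plate below (25 to 11 mm under the point): grasp the hub. Lies plate down upon the plate of flange_under, turned up to 0.4 rad from it
- flange_single_mid (a point): grey hat-shaped flange: plate 104 x 56 x 14 mm (56 mm straight sides, rounded ends), centred round hub 44 mm diameter, 36 mm high; 50 mm high in all. Site at its centre, half-way up; x lengthwise, z up. Hub down, plate on top (11 to 25 mm above the point): grasp it across the straight sides. Stands alone on the bench
- glue_tin_mid (a point): bystander: open glue tin, 110 mm diameter, 124 mm high; point at its centre
- dark_cup_mid (a point): bystander: dark plastic beaker, 81 mm diameter, 102 mm high; point at its centre
- mallet_mid (a point): bystander: mallet lying flat, 198 mm long along its y, head 74 mm wide and 52 mm high at its -y end; point at its centre
- rivet_tin_mid (a point): bystander: flat round green tin, 65 mm diameter, 30 mm high; point at its centre
- tape_measure_mid (a point): bystander: tape measure lying flat, 58 x 74 mm, 29 mm high; point at its centre
- masking_tape_mid (a point): bystander: roll of masking tape lying flat, 104 mm diameter, 25 mm high; point at its centre
- thread_spool_2_mid (a point): bystander: standing spool of black thread, 44 mm diameter, 62 mm high, with a short thread tail; point at its centre
- sanding_block_mid (a point): bystander: cork sanding block, 38 x 70 mm, 28 mm high; point at its centre
There are look-alikes about, which are no part of the job. What is shaped like the part that bears flange_top_mid but yellow is not meant.

How it is judged:
By the outcome, as a careful person would: the job done as asked, in the order asked, and still so for the second after the job is handed in, with the robot touching nothing.
It also fails if it takes over 61 s, if anything falls off the work surface, if the arm or the gripper's body presses on something with over 40 N, if the wrist force passes 120 N, or if a joint passes its speed limit or range.

## Working session

There is one attempt and no reset: what is moved stays moved. The work goes in short steps, Python scripts to look and compute and a shell command to move; the robot and the scene stay as the last step left them, time stands still between calls to the robot, and variables do not carry over. Pictures are saved under pics/ and viewed, at most 10 in all, crops included, and the job is handed in when it is done.

```bash
mkdir -p pics; ls
python3 - <<'E'
from bench import *
import cv2,json
for n in("scene","top"):
    im=read_camera(n); cv2.imwrite(f"pics/{n}0.png",im); m=camera_model(n); print(n,m)
print(observe(),grip_depth)
E
```

```text
pics
scene {'fx': 405.9360668440468, 'fy': 405.9360668440468, 'cx': 277.36756086739274, 'cy': 215.85297998320803, 'D': array([-0.01418068,  0.        ,  0.        ,  0.        ,  0.        ]), 'rvec': array([ 2.1347884 , -0.56803186,  0.27702642]), 'tvec': array([-0.49752782,  0.22894171,  0.8338783 ])}
top {'fx': 544.6127960513744, 'fy': 544.6127960513744, 'cx': 277.8669443341524, 'cy': 197.4982075898633, 'D': array([-0.21884356,  0.        ,  0.        ,  0.        ,  0.        ]), 'rvec': array([ 2.18931198, -2.13063887,  0.15231237]), 'tvec': array([-0.0323167 ,  0.56072627,  1.66304632])}
{'time_s': 0.1, 'joint_pos': array([ 1.06871708e+00,  2.63516708e-01, -4.88538336e-02,  1.25936135e+00,
       -1.85868219e-05,  1.41548332e+00]), 'joint_velocities': array([0.00028839, 0.00084159, 0.00320689, 0.00157236, 0.00018433,
       0.00082381]), 'effort': array([ 6.87442487e-03, -6.38576818e+01,  3.85064471e+01,  9.95933980e-03,
        1.21176942e-05, -4.98337158e-05]), 'tool_pos': array([0.17833488, 0.4935492 , 0.2308588 ]), 'tcp_rot': array([ 1.72515705e-01,  9.85006656e-01, -4.45739324e-04, -1.42208635e-04]), 'force': array([ 0.00151812, -0.34317154, -0.28238248]), 'moment': array([-0.04706799,  0.00543851,  0.04559474]), 'finger_force': 0.0, 'gripper_width': 0.08567009939641496} 0.0187
```

View pics/scene0.png

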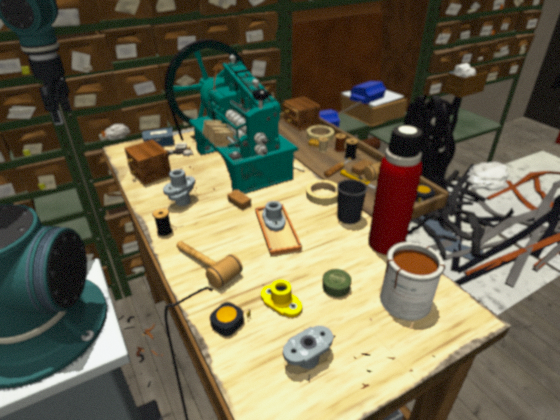

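View pics/top0.png

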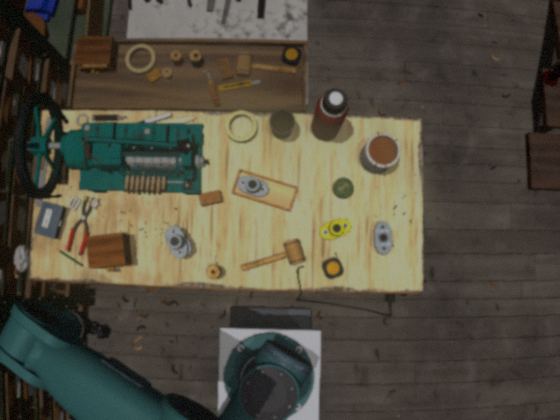

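The scene shows these flange-like things (top-view pixels):
- Grey hub-up flange in the tray, at (252,185).
- Grey stack of two at (178,242). The upper one is flange_top, hub up.
- Grey lone hub-down flange at (382,236). This is flange_single.
- Yellow look-alike at (336,229), to be left alone.

Next is one enlarged crop to confirm this, plus the measurement.

```bash
cat > h.py <<'E'
import numpy as np,cv2
from bench import *
from scipy.spatial.transform import Rotation as R
def ray(n,uv):
    m=camera_model(n);K=np.array([[m['fx'],0,m['cx']],[0,m['fy'],m['cy']],[0,0,1]])
    p=cv2.undistortPoints(np.array(uv,float).reshape(-1,1,2),K,m['D']).reshape(-1,2)
    Rm=cv2.Rodrigues(m['rvec'])[0];d=np.c_[p,np.ones(len(p))]@Rm
    return -Rm.T@m['tvec'],d
def onz(n,uv,z):
    c,d=ray(n,uv);return c+d*((z-c[2])/d[:,2:])
def pix(n,P):
    m=camera_model(n);K=np.array([[m['fx'],0,m['cx']],[0,m['fy'],m['cy']],[0,0,1]])
    return cv2.projectPoints(np.array(P,float).reshape(-1,1,3),m['rvec'],m['tvec'],K,m['D'])[0].reshape(-1,2)
def crop(n,im,x,y,w,h,s): 
    return cv2.resize(im[y:y+h,x:x+w],None,fx=s,fy=s,interpolation=cv2.INTER_CUBIC)
def move(p,yaw=None):
    """print shift (cm, tool axes) and yaw-turn to bring TCP to p with tool y-axis at world yaw (mod pi)"""
    o=observe();r=R.from_quat(o['tcp_rot']).as_matrix()
    print('t',o['time_s'].__round__(2),'tcp',o['tool_pos'].round(4),'yaw y',np.arctan2(r[1,1],r[0,1]).round(4),'q6',o['joint_pos'][5].round(2),'w',round(o['gripper_width'],4),'F',o['force'].round(1),'ff',round(o['finger_force'],1))
    if p is None:return
    d=0
    if yaw is not None:
        d=-(yaw-np.arctan2(r[1,1],r[0,1]));d=(d+np.pi/2)%np.pi-np.pi/2
    print('shift now-axes cm',(r.T@(np.array(p)-o['tool_pos'])*100).round(2),'turn z',round(d,4),'after-turn axes',(((r@R.from_rotvec([0,0,d]).as_matrix()).T@(np.array(p)-o['tool_pos']))*100).round(2))
E
python3 - <<'E'
from h import *
t=cv2.imread('pics/top0.png');s=cv2.imread('pics/scene0.png')
def g(im,x,y,w,h):return crop(0,im,x,y,w,h,4)
A=np.hstack([g(t,140,210,100,75),g(t,215,155,100,75)])
B=np.hstack([g(t,320,200,100,75),g(s,140,150,100,75)])
cv2.imwrite('pics/crop1.png',np.vstack([A,B]))
hsv=cv2.cvtColor(t,cv2.COLOR_BGR2HSV)
for n,(x,y,w,h),z in(('stack',(150,215,55,55),.064),('tray',(230,165,50,40),.022),('single',(362,212,42,48),.050)):
    m=np.zeros(t.shape[:2],np.uint8);m[y:y+h,x:x+w]=((hsv[y:y+h,x:x+w,1]<75))*255
    c=max(cv2.findContours(m,0,1)[0],key=cv2.contourArea);M=cv2.moments(c)
    r=cv2.minAreaRect(c);P=onz('top',cv2.boxPoints(r),z);
    print(n,'cen',M['m10']/M['m00'],M['m01']/M['m00'],onz('top',[[M['m10']/M['m00'],M['m01']/M['m00']]],z).round(4),'rect',r,'W',P.round(4).tolist())
E
```

```text
stack cen 177.2952380952381 241.6812169312169 [[0.413 0.287 0.064]] rect ((177.0167999267578, 241.73826599121094), (35.145050048828125, 23.266185760498047), 55.00797653198242) W [[0.4344, 0.3499, 0.064], [0.4774, 0.2925, 0.064], [0.3913, 0.2265, 0.064], [0.3486, 0.2835, 0.064]]
tray cen 252.66117969821673 185.65466392318243 [[0.5987 0.0633 0.022 ]] rect ((252.6000213623047, 185.70001220703125), (33.203914642333984, 18.024980545043945), 18.43494987487793) W [[0.5864, 0.1218, 0.022], [0.6416, 0.1058, 0.022], [0.6107, 0.0051, 0.022], [0.5558, 0.0215, 0.022]]
single cen 389.63237311385456 236.459670781893 [[ 0.4473 -0.3674  0.05  ]] rect ((388.0, 235.5), (46.99999237060547, 29.999996185302734), 90.0) W [[0.5224, -0.3142, 0.05], [0.5248, -0.4099, 0.05], [0.378, -0.4105, 0.05], [0.3765, -0.3156, 0.05]]
```

View pics/crop1.png

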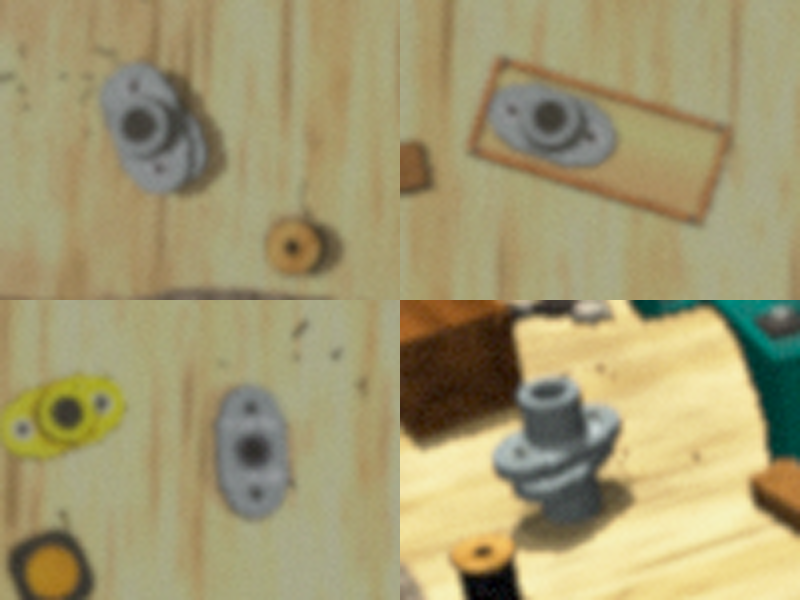

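The crop confirms it:
- **Upper left:** the grey stack, with flange_top hub up and its hub hole near px (174.5,241.5).
- **Upper right:** the tray, with the first flange's hub hole at (252,184). Tray corners are about (240,170), (297.5,188), (291,210.5) and (233,193).
- **Lower left:** the lone grey hub-down flange at (383,238). The yellow one beside it is the look-alike.

Run:
```python
from h import *
t=cv2.imread('pics/top0.png').astype(int)
d=cv2.GaussianBlur((t[...,0]-t[...,2]).astype(np.float32),(3,3),0)
def seg(x,y,w,h,z,name):
    m=np.zeros(t.shape[:2],np.uint8);m[y:y+h,x:x+w]=(d[y:y+h,x:x+w]>-12)*255
    c=max(cv2.findContours(m,0,1)[0],key=cv2.contourArea)
    P=onz('top',c.reshape(-1,2),z)[:,:2].astype(np.float32);r=cv2.minAreaRect(P*1000)
    print(name,'minrect mm',r,'centroid',P.mean(0))
seg(362,205,42,55,.050,'single');seg(230,165,50,40,.022,'tray');seg(150,215,55,55,.060,'stack')
def dark(cx,cy,z,name,r=6):
    g=t.sum(2)[cy-r:cy+r+1,cx-r:cx+r+1];w=np.clip(np.percentile(g,35)-g,0,None).astype(float)
    yy,xx=np.mgrid[-r:r+1,-r:r+1];u=[cx+(w*xx).sum()/w.sum(),cy+(w*yy).sum()/w.sum()]
    print(name,np.round(u,2),onz('top',[u],z).round(4))
dark(383,238,.050,'single hub hole',4);dark(252,184,.058,'tray hub hole',4);dark(174,241,.1,'top hub hole',4)
dark(382,226,.05,'s end1',3);dark(384,248,.05,'s end2',3)
dark(174,232,.064,'top end1',2);dark(180,252,.064,'top end2',2)
# tray outline: fit rect from corners typed from the crop
c=np.array([[500,60],[730,132],[705,222],[472,152]],float);c=np.c_[215+(c[:,0]-400+.5)/4-.5,155+(c[:,1]+.5)/4-.5]
W=onz('top',c,.018)[:,:2];print('tray',W.round(4).tolist(),'cen',W.mean(0),'len',np.linalg.norm(W[0]-W[1]),np.linalg.norm(W[3]-W[2]),np.linalg.norm(W[0]-W[3]),
 'yaw',[np.arctan2(*(a[::-1])) for a in (W[0]-W[1],W[3]-W[2])])
```

```text
single minrect mm ((443.7481689453125, -346.4371337890625), (96.45543670654297, 50.605525970458984), 0.5653782486915588) centroid [ 0.4436592  -0.34526506]
tray minrect mm ((598.4368896484375, 63.572166442871094), (97.100830078125, 50.02567672729492), 71.49110412597656) centroid [0.59845096 0.06439067]
stack minrect mm ((414.6168518066406, 286.04461669921875), (98.08496856689453, 62.018123626708984), 29.275747299194336) centroid [0.41311926 0.28670168]
single hub hole [382.92 237.17] [[ 0.4447 -0.3461  0.05  ]]
tray hub hole [251.96 183.83] [[0.5989 0.0643 0.058 ]]
top hub hole [174.03 240.71] [[0.4141 0.2908 0.1   ]]
s end1 [382.25 226.53] [[ 0.4777 -0.3438  0.05  ]]
s end2 [383.58 247.93] [[ 0.4113 -0.3485  0.05  ]]
top end1 [173.15 231.16] [[0.4448 0.3013 0.064 ]]
top end2 [179.3  251.44] [[0.3834 0.2795 0.064 ]]
tray [[0.6497, 0.1066], [0.597, -0.0774], [0.5249, -0.0592], [0.5753, 0.126]] cen [0.58670842 0.02400532] len 0.19132784191842458 0.1920169093159083 0.07687179447815115 yaw [np.float64(1.2918853226141633), np.float64(1.3051162872174311)]
```

```bash
python3 -c "
from h import *
move([0.4447,-0.3463,0.15],1.61)"
```

```text
t 0.1 tcp [0.1783 0.4935 0.2309] yaw y 1.224 q6 1.42 w 0.0857 F [ 0.  -0.3 -0.3] ff 0.0
shift now-axes cm [-53.6  -69.93   8.14] turn z -0.386 after-turn axes [-23.33 -84.96   8.14]
```

```bash
python3 -m handwheel '[[[0,0,0],[-1.3,-1.8,0.2],8.5],[[0,0,0],[-2.8,-3.6,0.4],8.5],[[0,0,0],[-2.8,-3.6,0.4],8.5],[[0,0,0],[-2.8,-3.6,0.4],8.5],[[0,0,0],[-2.8,-3.6,0.4],8.5],[[0,0,0],[-2.8,-3.6,0.4],8.5],[[0,0,0],[-2.8,-3.6,0.4],8.5],[[0,0,0],[-2.8,-3.6,0.4],8.5],[[0,0,0],[-2.8,-3.6,0.4],8.5],[[0,0,0],[-2.8,-3.6,0.4],8.5],[[0,0,0],[-2.8,-3.6,0.4],8.5],[[0,0,0],[-2.8,-3.6,0.4],8.5],[[0,0,0],[-2.8,-3.6,0.4],8.5],[[0,0,0],[-2.8,-3.6,0.4],8.5],[[0,0,0],[-2.8,-3.6,0.4],8.5],[[0,0,0],[-2.8,-3.6,0.4],8.5],[[0,0,0],[-2.8,-3.6,0.4],8.5],[[0,0,0],[-2.8,-3.6,0.4],8.5],[[0,0,0],[-1.4,-2.0,0.4],8.5],[[0,0,0],[0,0,0],8.5]]' 40; python3 -c "
from h import *
move([0.4447,-0.3463,0.10],1.61)"
```

```text
time_s: 2.1
tool_pos: [0.4283, -0.2809, 0.157]
tcp_rot: [0.174, 0.985, 0.0, -0.0]
force: [0.1, -0.6, 0.2]
gripper_width: 0.0847
finger_force: 0.0
t 2.1 tcp [ 0.4283 -0.2809  0.157 ] yaw y 1.2216 q6 -0.39 w 0.0847 F [ 0.1 -0.6  0.2] ff 0.0
shift now-axes cm [-3.78 -5.58  5.7 ] turn z -0.3884 after-turn axes [-1.39 -6.6   5.7 ]
```

```bash
python3 -m handwheel '[[[0,0,-0.13],[0,0,0],8.5],[[0,0,-0.13],[0,0,0],8.5],[[0,0,-0.128],[0,0,0],8.5],[[0,0,0],[-0.6,-3.3,2.8],8.5],[[0,0,0],[-0.8,-3.3,2.9],8.5],[[0,0,0],[0,0,0],8.5]]'
python3 - <<'E'
from h import *
move([0.4447,-0.3463,0.018],1.61)
s=read_camera('scene');cv2.imwrite('pics/s1.png',crop(0,s,230,270,140,105,5))
E
```

```text
time_s: 2.7
tool_pos: [0.4442, -0.3448, 0.0978]
tcp_rot: [-0.02, 1.0, 0.001, -0.001]
force: [-0.0, 1.1, 0.1]
gripper_width: 0.0849
finger_force: 0.0
t 2.7 tcp [ 0.4442 -0.3448  0.0978] yaw y 1.6107 q6 -0.84 w 0.0849 F [-0.   1.1  0.1] ff 0.0
shift now-axes cm [-0.07 -0.17  7.98] turn z 0.0007 after-turn axes [-0.07 -0.17  7.98]
```

View pics/s1.png

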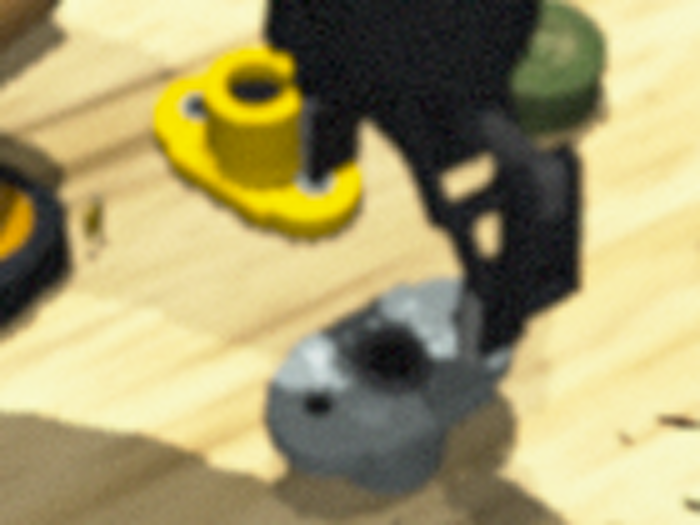

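The gripper stands over the lone grey flange (hub hole at crop (390,355)), with a finger on either side, and the yellow look-alike is clear. Descending and gripping.

```bash
python3 -m handwheel '[[[0,0,0],[-0.07,-0.17,1.5],8.5],[[0,0,0],[0,0,2.5],8.5],[[0,0,0],[0,0,2.5],8.5],[[0,0,0],[0,0,1.3],8.5],[[0,0,0],[0,0,0],8.5],[[0,0,0],[0,0,0],4.5],[[0,0,0],[0,0,0],4.5],[[0,0,0],[0,0,0],4.5],[[0,0,0],[0,0,0],4.5],[[0,0,0],[0,0,0],4.5],[[0,0,0],[0,0,0],4.5],[[0,0,0],[0,0,0],4.5]]' 60; python3 -c "
from h import *
move(None)"
```

```text
time_s: 3.95
tool_pos: [0.446, -0.3451, 0.0248]
tcp_rot: [-0.021, 1.0, -0.0, 0.001]
force: [-1.1, 5.0, 11.8]
gripper_width: 0.0549
finger_force: 62.3
t 3.95 tcp [ 0.446  -0.3451  0.0248] yaw y 1.6123 q6 -0.85 w 0.0549 F [-1.1  5.  11.8] ff 62.3
```

```bash
python3 -m handwheel '[[[0,0,0],[0,0,-1],4.5],[[0,0,0],[0,0,-3],4.5],[[0,0,0],[0,0,-4],4.5],[[0,0,0],[0,0,-4],4.5],[[0,0,0],[0,0,-3],4.5],[[0,0,0],[0,0,0],4.5]]'
python3 - <<'E'
from h import *
yaw=1.295;th=yaw; u=np.array([np.cos(th),np.sin(th)])
p=np.array([.5989,.0640])-u*.079;print(p)
move([*p,.16],th+np.pi/2)
E
```

```text
time_s: 4.55
tool_pos: [0.4466, -0.3465, 0.1781]
tcp_rot: [-0.021, 1.0, -0.003, 0.002]
force: [0.7, -0.5, -3.7]
gripper_width: 0.0548
finger_force: 65.5
[ 0.57738725 -0.01201448]
t 4.55 tcp [ 0.4466 -0.3465  0.1781] yaw y 1.612 q6 -0.85 w 0.0548 F [ 0.7 -0.5 -3.7] ff 65.5
shift now-axes cm [-14.44  32.89   1.69] turn z -1.2538 after-turn axes [-35.75  -3.46   1.69]
```

```bash
python3 -m handwheel '[[[0,0,-0.07],[0,0,0],4.5],[[0,0,-0.13],[0,0,0],4.5],[[0,0,-0.13],[0,0,0],4.5],[[0,0,-0.13],[0,0,0],4.5],[[0,0,-0.13],[0,0,0],4.5],[[0,0,-0.13],[0,0,0],4.5],[[0,0,-0.13],[0,0,0],4.5],[[0,0,-0.13],[0,0,0],4.5],[[0,0,-0.13],[0,0,0],4.5],[[0,0,-0.144],[0,0,0],4.5],[[0,0,0],[-2,-0.2,0],4.5],[[0,0,0],[-4.2,-0.4,0],4.5],[[0,0,0],[-4.2,-0.4,0],4.5],[[0,0,0],[-4.2,-0.4,0],4.5],[[0,0,0],[-4.2,-0.4,0],4.5],[[0,0,0],[-4.2,-0.4,0],4.5],[[0,0,0],[-4.2,-0.4,0],4.5],[[0,0,0],[-4.2,-0.4,0],4.5],[[0,0,0],[-2,-0.2,0],4.5],[[0,0,0],[0,0,0],4.5]]'
python3 - <<'E'
from h import *
move([.5774,-.012,.1],1.295+np.pi/2)
s=read_camera('scene');cv2.imwrite('pics/s2.png',crop(0,s,190,150,160,120,5))
t=read_camera('top');cv2.imwrite('pics/t2.png',t)
E
```

```text
time_s: 6.55
tool_pos: [0.5673, -0.03, 0.1727]
tcp_rot: [-0.605, 0.797, 0.0, -0.0]
force: [-0.4, -0.7, -3.2]
gripper_width: 0.055
finger_force: 65.4
t 6.55 tcp [ 0.5673 -0.03    0.1727] yaw y 2.8692 q6 -1.49 w 0.055 F [-0.4 -0.7 -3.2] ff 65.4
shift now-axes cm [-2.   -0.49  7.27] turn z 0.0034 after-turn axes [-2.   -0.49  7.27]
```

View pics/s2.png

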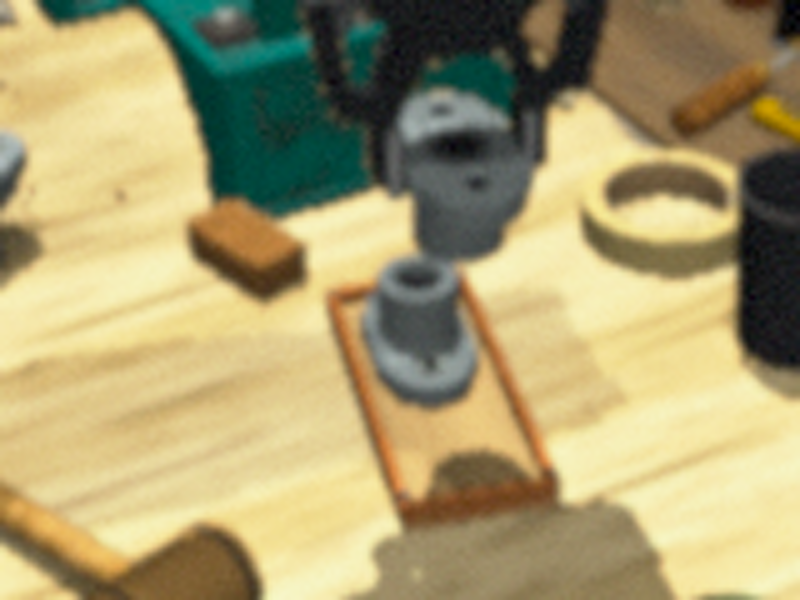

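The held flange is level, with its hub hole at crop (455,143). The tray flange's hub hole is at crop (415,277). I'll cross-check both positions in the two views.

Run:
```python
from h import *
f=lambda x,y:[190+(x+.5)/5-.5,150+(y+.5)/5-.5]
print('tray hub',onz('scene',[f(415,277)],.058),'held',onz('scene',[f(457,143)],.198))
W=onz('scene',[f(331,297),f(553,478),f(464,275),f(405,502)],.018)
W=onz('scene',[f(331,297),f(405,503),f(553,478),f(464,275)],.018)[:,:2];print('tray(corners)',W.round(4),np.arctan2(*(W[0]-W[1])[::-1]),np.arctan2(*(W[3]-W[2])[::-1]),W.mean(0))
```

```text
tray hub [[0.59668866 0.06886607 0.058     ]] held [[ 0.5680892  -0.02720943  0.198     ]]
tray(corners) [[ 0.5742  0.127 ]
 [ 0.525  -0.0492]
 [ 0.5978 -0.0695]
 [ 0.6496  0.1083]] 1.298584155022227 1.287262789997801 [0.58663992 0.02913546]
```

```bash
python3 -m handwheel '[[[0,0,0],[-1.0,-0.15,0],4.5],[[0,0,0],[-1.1,-0.15,0],4.5],[[0,0,0],[0,0,1],4.5],[[0,0,0],[0,0,2.5],4.5],[[0,0,0],[0,0,2.5],4.5],[[0,0,0],[0,0,2.5],4.5],[[0,0,0],[0,0,2],4.5],[[0,0,0],[0,0,1.5],4.5],[[0,0,0],[0,0,1.2],4.5],[[0,0,0],[0,0,0],4.5]]'
python3 - <<'E'
from h import *
move([.5774,-.012,.0328],1.295+np.pi/2)
s=read_camera('scene');t=read_camera('top')
cv2.imwrite('pics/s3.png',np.hstack([crop(0,s,240,180,70,75,6),crop(0,t,225,155,63,75,6)]))
E
```

```text
time_s: 7.65
tool_pos: [0.5747, -0.0132, 0.0396]
tcp_rot: [-0.603, 0.798, 0.001, -0.001]
force: [-0.2, 0.4, -2.7]
gripper_width: 0.0552
finger_force: 65.3
t 7.65 tcp [ 0.5747 -0.0132  0.0396] yaw y 2.8657 q6 -1.46 w 0.0552 F [-0.2  0.4 -2.7] ff 65.3
shift now-axes cm [-0.19 -0.23  0.68] turn z -0.0001 after-turn axes [-0.19 -0.23  0.68]
```

View pics/s3.png

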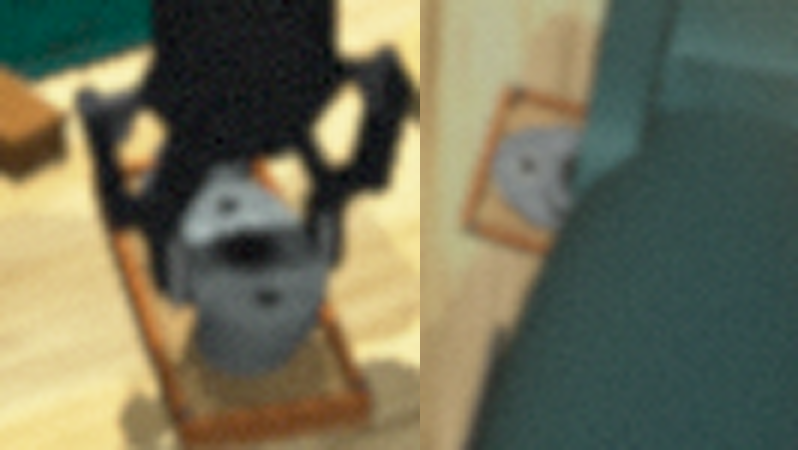

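The flange hangs inside the tray's empty half, with its hub hole at left crop (238,247), and both fingers are clear of the rim. Lowering until it touches the floor.

```bash
python3 -m handwheel '[[[0,0,0],[-0.1,-0.1,0.3],4.5],[[0,0,0],[0,0,0.2],4.5],[[0,0,0],[0,0,0],4.5],[[0,0,0],[0,0,0],4.5]]';python3 -m handwheel '[[[0,0,0],[0,0,0.1],4.5],[[0,0,0],[0,0,0.05],4.5],[[0,0,0],[0,0,0],4.5]]'
python3 - <<'E'
from h import *
f=lambda x,y:[240+(x+.5)/6-.5,180+(y+.5)/6-.5]
print(onz('scene',[f(238,247)],.065))
move([.5774,-.012,.0328],1.295+np.pi/2)
E
```

```text
time_s: 8.15
tool_pos: [0.577, -0.0125, 0.0364]
tcp_rot: [-0.603, 0.798, -0.0, 0.0]
force: [-0.3, 0.1, -3.6]
gripper_width: 0.0553
finger_force: 65.4
time_s: 8.45
tool_pos: [0.5769, -0.0125, 0.0347]
tcp_rot: [-0.603, 0.798, 0.0, -0.0]
force: [0.3, -0.8, -3.1]
gripper_width: 0.0545
finger_force: 65.4
[[ 0.57230643 -0.00978344  0.065     ]]
t 8.45 tcp [ 0.5769 -0.0125  0.0347] yaw y 2.866 q6 -1.46 w 0.0545 F [ 0.3 -0.8 -3.1] ff 65.4
shift now-axes cm [-0.06 -0.03  0.19] turn z 0.0002 after-turn axes [-0.06 -0.03  0.19]
```

```bash
python3 -m handwheel '[[[0,0,0],[-0.15,0,0.1],4.5],[[0,0,0],[-0.15,0,0],4.5],[[0,0,0],[0,0,0],4.5],[[0,0,0],[0,0,0],4.5]]';python3 -m handwheel '[[[0,0,0],[-0.1,0,0],4.5],[[0,0,0],[0,0,0],4.5],[[0,0,0],[0,0,0],4.5]]'
python3 - <<'E'
from h import *
move([.5774,-.012,.0328],1.295+np.pi/2)
s=read_camera('scene');f=lambda u:(u-np.array([240,180]))*6
im=crop(0,s,240,180,90,75,8);cv2.imwrite('pics/s4.png',im)
E
```

```text
time_s: 8.85
tool_pos: [0.5778, -0.0096, 0.0337]
tcp_rot: [-0.603, 0.797, 0.0, -0.0]
force: [0.2, 0.4, -3.6]
gripper_width: 0.055
finger_force: 65.4
time_s: 9.15
tool_pos: [0.5781, -0.0086, 0.0338]
tcp_rot: [-0.603, 0.798, -0.0, 0.0]
force: [0.8, 0.9, -2.5]
gripper_width: 0.0548
finger_force: 65.4
t 9.15 tcp [ 0.5781 -0.0086  0.0338] yaw y 2.8661 q6 -1.45 w 0.0548 F [ 0.8  0.9 -2.5] ff 65.4
shift now-axes cm [ 0.34 -0.03  0.1 ] turn z 0.0003 after-turn axes [ 0.34 -0.03  0.1 ]
```

View pics/s4.png

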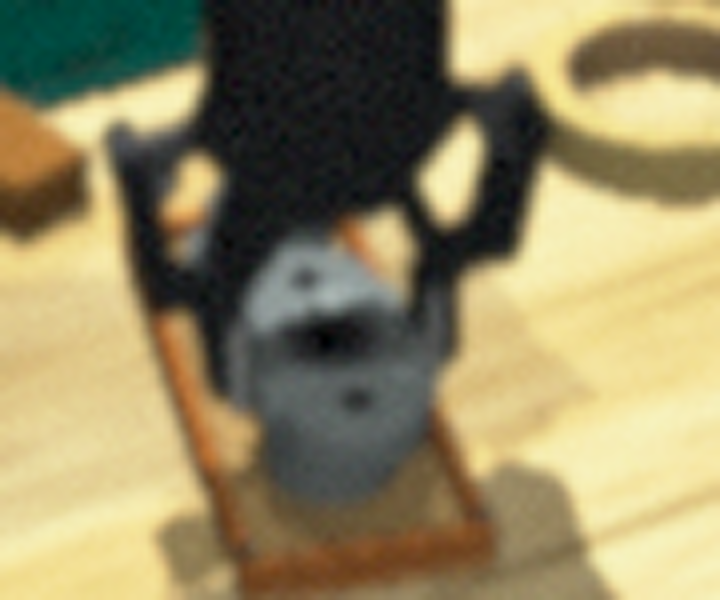

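It hangs nearly down on the floor beside the first flange, about 2.5 mm clear of it and straight in the tray. Setting down and releasing.

```bash
python3 -m handwheel '[[[0,0,0],[0,0,0.1],4.5],[[0,0,0],[0,0,0.05],4.5],[[0,0,0],[0,0,0],4.5],[[0,0,0],[0,0,0],5.8],[[0,0,0],[0,0,0],6.5],[[0,0,0],[0,0,0],7.2],[[0,0,0],[0,0,0],7.2],[[0,0,0],[0,0,0],7.2],[[0,0,0],[0,0,-1],7.5],[[0,0,0],[0,0,-2.5],8],[[0,0,0],[0,0,-4],8.5],[[0,0,0],[0,0,-4],8.5],[[0,0,0],[0,0,-4],8.5],[[0,0,0],[0,0,-2],8.5],[[0,0,0],[0,0,0],8.5]]'
python3 - <<'E'
from h import *
move([.4141,.2895,.2],2*0+ 0.344+np.pi/2)
E
```

```text
time_s: 10.7
tool_pos: [0.5792, -0.0088, 0.2109]
tcp_rot: [-0.603, 0.798, -0.002, 0.002]
force: [-0.1, 0.7, 0.5]
gripper_width: 0.0851
finger_force: 0.0
t 10.7 tcp [ 0.5792 -0.0088  0.2109] yaw y 2.8661 q6 -1.45 w 0.0851 F [-0.1  0.7  0.5] ff 0.0
shift now-axes cm [-24.21  24.01   0.98] turn z 0.9513 after-turn axes [ 5.49 33.66  0.98]
```

```bash
python3 -m handwheel '[[[0,0,0.07],[0,0,0],8.5],[[0,0,0.14],[0,0,0],8.5],[[0,0,0.14],[0,0,0],8.5],[[0,0,0.14],[0,0,0],8.5],[[0,0,0.14],[0,0,0],8.5],[[0,0,0.14],[0,0,0],8.5],[[0,0,0.14],[0,0,0],8.5],[[0,0,0.04],[0.4,2,0],8.5],[[0,0,0],[0.7,4.2,0],8.5],[[0,0,0],[0.7,4.2,0],8.5],[[0,0,0],[0.7,4.2,0],8.5],[[0,0,0],[0.7,4.2,0],8.5],[[0,0,0],[0.7,4.2,0],8.5],[[0,0,0],[0.7,4.2,0],8.5],[[0,0,0],[0.7,4.2,0],8.5],[[0,0,0],[0.4,2,0],8.5],[[0,0,0],[0,0,0],8.5]]'
python3 - <<'E'
from h import *
move([.4141,.2905,.069], 0.341+np.pi/2)
t=read_camera('top')
s=read_camera('scene');im=np.hstack([crop(0,s,140,145,85,85,6),crop(0,s,230,190,48,85,6)]);cv2.imwrite('pics/s5.png',im);cv2.imwrite('pics/t5.png',t)
E
```

```text
time_s: 12.4
tool_pos: [0.4089, 0.2876, 0.2069]
tcp_rot: [-0.173, 0.985, 0.0, -0.0]
force: [0.8, 0.2, -0.7]
gripper_width: 0.0849
finger_force: 0.0
t 12.4 tcp [0.4089 0.2876 0.2069] yaw y 1.9192 q6 0.1 w 0.0849 F [ 0.8  0.2 -0.7] ff 0.0
shift now-axes cm [-0.6   0.09 13.79] turn z 0.0074 after-turn axes [-0.6   0.09 13.79]
```

View pics/s5.png

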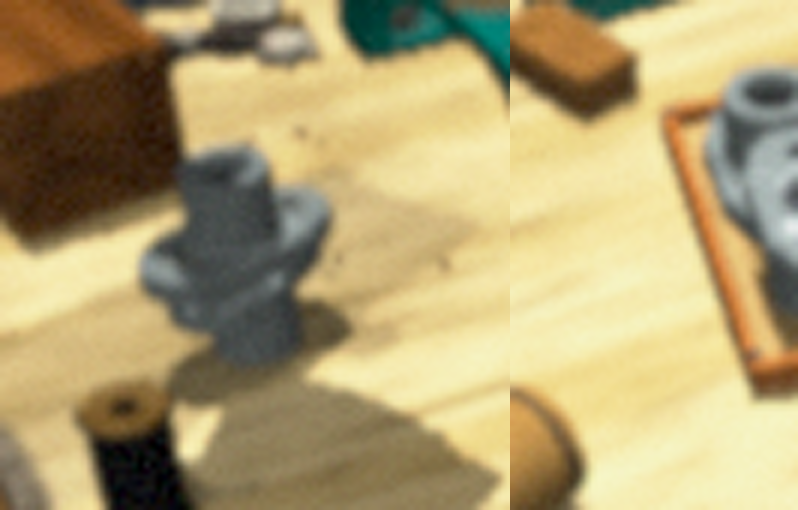

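The stack is undisturbed, with the hub top at left crop (230,165). In the right crop the first two flanges stand overlapped in the tray. Descending on the top hub.

```bash
python3 -m handwheel '[[[0,0,0],[-0.3,0.1,1.5],8.5],[[0,0,0],[-0.3,0,3.5],8.5],[[0,0,0],[0,0,4],8.5],[[0,0,0],[0,0,3],8.5],[[0,0,0],[0,0,1.5],8.5],[[0,0,0],[0,0,0],8.5],[[0,0,0],[0,0,0],7],[[0,0,0],[0,0,0],5.5],[[0,0,0],[0,0,0],5],[[0,0,0],[0,0,0],4.5],[[0,0,0],[0,0,0],3.5],[[0,0,0],[0,0,0],3.5],[[0,0,0],[0,0,0],3.5],[[0,0,0],[0,0,0],3.5]]'
python3 - <<'E'
from h import *
move([.4141,.2905,.069], 0.341+np.pi/2)
f=lambda x,y:[140+(x+.5)/6-.5,145+(y+.5)/6-.5]
print(onz('scene',[f(232,167)],.1))
E
```

```text
time_s: 13.9
tool_pos: [0.4166, 0.2899, 0.0733]
tcp_rot: [-0.172, 0.985, 0.001, 0.001]
force: [-1.5, 5.1, 10.4]
gripper_width: 0.0425
finger_force: 59.2
t 13.9 tcp [0.4166 0.2899 0.0733] yaw y 1.9165 q6 0.1 w 0.0425 F [-1.5  5.1 10.4] ff 59.2
shift now-axes cm [0.22 0.14 0.43] turn z 0.0047 after-turn axes [0.22 0.14 0.43]
[[0.41634024 0.29279835 0.1       ]]
```

```bash
python3 -m handwheel '[[[0,0,0],[0,0,-0.5],3.5],[[0,0,0],[0,0,-1.5],3.5],[[0,0,0],[0,0,-3],3.5],[[0,0,0],[0,0,-4],3.5],[[0,0,0],[0,0,-3],3.5],[[0,0,0],[0,0,-1.5],3.5],[[0,0,-0.07],[0,0,0],3.5],[[0,0,-0.14],[0,0,0],3.5],[[0,0,-0.14],[0,0,0],3.5],[[0,0,-0.14],[0,0,0],3.5],[[0,0,-0.14],[0,0,0],3.5],[[0,0,-0.14],[0,0,0],3.5],[[0,0,-0.14],[0,0,0],3.5],[[0,0,-0.04],[0,0,0],3.5],[[0,0,0],[0,0,0],3.5]]'
python3 - <<'E'
from h import *
move([.5785,-.0088,.2], 1.295+np.pi/2)
t=read_camera('top');s=read_camera('scene');cv2.imwrite('pics/t6.png',t);cv2.imwrite('pics/s6.png',s)
# under flange now uncovered? and the tray pair
d=cv2.GaussianBlur((t[...,0].astype(int)-t[...,2]).astype(np.float32),(3,3),0)
m=np.zeros(t.shape[:2],np.uint8);x,y,w,h=225,160,80,60;m[y:y+h,x:x+w]=(d[y:y+h,x:x+w]>-12)*255
c=max(cv2.findContours(m,0,1)[0],key=cv2.contourArea)
r=cv2.minAreaRect(onz('top',c.reshape(-1,2),.04)[:,:2].astype(np.float32)*1000);print('tray pair',r)
cv2.imwrite('pics/c6.png',np.hstack([crop(0,t,225,155,80,70,5),crop(0,s,140,110,80,70,5)]))
E
```

```text
time_s: 15.4
tool_pos: [0.4158, 0.2886, 0.2073]
tcp_rot: [-0.603, 0.797, -0.0, -0.0]
force: [-0.8, -0.3, -1.8]
gripper_width: 0.0425
finger_force: 61.0
t 15.4 tcp [0.4158 0.2886 0.2073] yaw y 2.8664 q6 -0.85 w 0.0425 F [-0.8 -0.3 -1.8] ff 61.0
shift now-axes cm [ 24.2  -23.74   0.74] turn z 0.0006 after-turn axes [ 24.19 -23.75   0.74]
tray pair ((587.7318115234375, 23.71678924560547), (175.8536376953125, 52.70283126831055), 77.46089935302734)
```

View pics/c6.png

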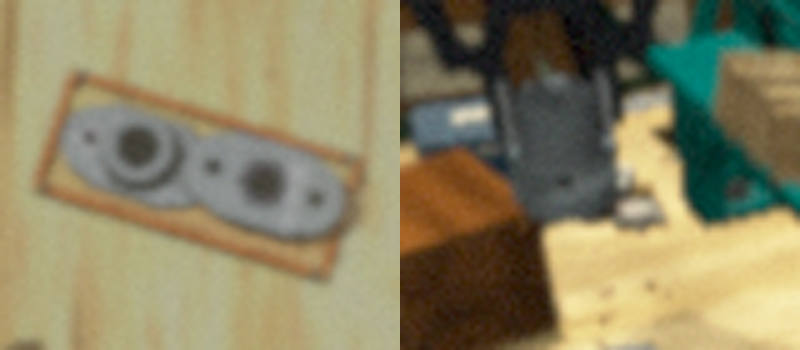

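The left crop shows the placed flange's holes at crop (213,165), (263,182) and (316,198), with the first hub at (138,147). The right crop shows the held flange, with one plate hole at (565,182). Converting both to positions.

Run:
```python
from h import *
t=cv2.imread('pics/t6.png').astype(int);s=cv2.imread('pics/s6.png').astype(int)
def dark(im,n,cx,cy,z,name,r=3):
    g=im.sum(2)[cy-r:cy+r+1,cx-r:cx+r+1];w=np.clip(np.percentile(g,35)-g,0,None).astype(float)
    yy,xx=np.mgrid[-r:r+1,-r:r+1];u=[cx+(w*xx).sum()/w.sum(),cy+(w*yy).sum()/w.sum()]
    P=onz(n,[u],z)[0];print(name,np.round(u,2),P.round(4));return P[:2]
a=dark(t,'top',267,188,.058,'e1',2);c=dark(t,'top',277,191,.058,'cen',4);b=dark(t,'top',288,194,.058,'e2',2)
h=dark(t,'top',252,184,.058,'first',4)
print('yaw placed',np.arctan2(*(a-b)[::-1]),'dist first-placed',np.linalg.norm(h-c),'dir',np.arctan2(*(h-c)[::-1]))
p=dark(s,'scene',253,146,.198,'held hole',2);o=observe()['tool_pos'][:2];print('rel tcp',p-o,np.linalg.norm(p-o),np.arctan2(*(o-p)[::-1]))
```

```text
e1 [267.17 187.85] [0.5877 0.017  0.058 ]
cen [277.24 191.11] [ 0.5784 -0.0144  0.058 ]
e2 [287.73 194.3 ] [ 0.5694 -0.047   0.058 ]
first [251.95 183.84] [0.5989 0.0643 0.058 ]
yaw placed 1.2921603624111293 dist first-placed 0.08136039615822784 dir 1.3161403351039085
held hole [252.03 145.48] [0.5866 0.1567 0.198 ]
rel tcp [ 0.17071438 -0.13198262] 0.21578417864796082 2.483458470075616
```

Run:
```python
from h import *
s=cv2.imread('pics/s6.png').astype(int);o=observe()['tool_pos'][:2]
cx,cy,r=173,146,2
g=s.sum(2)[cy-r:cy+r+1,cx-r:cx+r+1];w=np.clip(np.percentile(g,35)-g,0,None).astype(float)
yy,xx=np.mgrid[-r:r+1,-r:r+1];u=[cx+(w*xx).sum()/w.sum(),cy+(w*yy).sum()/w.sum()]
for q in(u,[172.6,145.9]):
  p=onz('scene',[q],.198)[0,:2];print(q,'rel tcp',p-o,np.linalg.norm(p-o),np.arctan2(*(o-p)[::-1]))
move([.5785,-.0145,.2], 1.295+np.pi/2)
```

```text
[np.float64(172.272030651341), np.float64(145.61302681992336)] rel tcp [-0.00999844 -0.02512668] 0.027042904895879034 1.1920834032596885
[172.6, 145.9] rel tcp [-0.00977918 -0.02723257] 0.028935186568428157 1.2260387686705956
t 15.5 tcp [0.4159 0.2887 0.2073] yaw y 2.8644 q6 -0.85 w 0.043 F [ 0.4  0.5 -3.2] ff 61.0
shift now-axes cm [ 24.71 -23.94   0.74] turn z -0.0014 after-turn axes [ 24.75 -23.91   0.74]
```

Run:
```python
from h import *
s=cv2.imread('pics/s6.png').astype(int)
P=[]
for n,X in(('first',(.5968,.0687)),('cen',(.577,-.010)),('e1',(.586,.021)),('e2',(.568,-.043))):
    r=4 if n in('first','cen') else 2
    q=pix('scene',[[*X,.058]])[0];cx,cy=np.round(q).astype(int)
    for _ in range(2):
        g=s.sum(2)[cy-r:cy+r+1,cx-r:cx+r+1];w=np.clip(np.percentile(g,30)-g,0,None).astype(float)
        yy,xx=np.mgrid[-r:r+1,-r:r+1];u=[cx+(w*xx).sum()/w.sum(),cy+(w*yy).sum()/w.sum()];cx,cy=np.round(u).astype(int)
    W=onz('scene',[u],.058)[0];print(n,q.round(1),np.round(u,1),W.round(4),g.min(),g.max());P.append(W)
print(np.linalg.norm(P[0]-P[1]))
```

```text
first [272.7 205. ] [272.9 205.2] [0.5969 0.0678 0.058 ] 158 565
cen [280.9 222.5] [281.  222.1] [ 0.5779 -0.0088  0.058 ] 113 625
e1 [278.  215.2] [277.8 214.6] [0.5871 0.0236 0.058 ] 298 553
e2 [284.5 230.5] [284.4 229.9] [ 0.5691 -0.0406  0.058 ] 274 546
0.07890181487727206
```

```bash
python3 -m handwheel '[[[0,0,0],[1.3,-1.3,0],3.5],[[0,0,0],[2.9,-2.8,0],3.5],[[0,0,0],[2.9,-2.8,0],3.5],[[0,0,0],[2.9,-2.8,0],3.5],[[0,0,0],[2.9,-2.8,0],3.5],[[0,0,0],[2.9,-2.8,0],3.5],[[0,0,0],[2.9,-2.8,0],3.5],[[0,0,0],[2.9,-2.8,0],3.5],[[0,0,0],[1.8,-1.7,0],3.5],[[0,0,0],[0,0,0],3.5],[[0,0,0],[0,0,0],3.5]]'
python3 - <<'E'
from h import *
move([.5785,-.0140,.0733-.006+.014], 1.295+np.pi/2)
E
```

```text
time_s: 16.6
tool_pos: [0.5696, 0.002, 0.207]
tcp_rot: [-0.603, 0.798, 0.0, -0.0]
force: [-0.2, -0.0, -2.7]
gripper_width: 0.0427
finger_force: 61.3
t 16.6 tcp [0.5696 0.002  0.207 ] yaw y 2.8641 q6 -1.43 w 0.0427 F [-0.2 -0.  -2.7] ff 61.3
shift now-axes cm [ 1.29 -1.3  12.57] turn z -0.0017 after-turn axes [ 1.3  -1.3  12.57]
```

```bash
python3 -m handwheel '[[[0,0,0],[0.6,-0.65,0],3.5],[[0,0,0],[0.55,-0.65,0],3.5],[[0,0,0],[0,0,1.5],3.5],[[0,0,0],[0,0,3],3.5],[[0,0,0],[0,0,3],3.5],[[0,0,0],[0,0,3],3.5],[[0,0,0],[0,0,1.5],3.5],[[0,0,0],[0,0,0.8],3.5],[[0,0,0],[0,0,0.2],3.5],[[0,0,0],[0,0,0],3.5],[[0,0,0],[0,0,0],3.5]]'
python3 - <<'E'
from h import *
move([.5785,-.0125,.0673], 1.295+np.pi/2)
E
```

```text
time_s: 17.7
tool_pos: [0.5791, -0.0121, 0.0802]
tcp_rot: [-0.603, 0.797, -0.001, 0.001]
force: [-15.5, 2.6, 37.6]
gripper_width: 0.0423
finger_force: 64.6
t 17.7 tcp [ 0.5791 -0.0121  0.0802] yaw y 2.8665 q6 -1.46 w 0.0423 F [-15.5   2.6  37.6] ff 64.6
shift now-axes cm [0.05 0.05 1.29] turn z 0.0007 after-turn axes [0.05 0.05 1.29]
```

I got the height wrong: the seat height is TCP 0.081, so the flange is already seated and pressed slightly. I'll ease up before releasing.

```bash
python3 -m handwheel '[[[0,0,0],[0,0,-0.4],3.5],[[0,0,0],[0,0,-0.4],3.5],[[0,0,0],[0,0,0],3.5],[[0,0,0],[0,0,0],3.5]]'
python3 - <<'E'
from h import *
move(None)
E
```

```text
time_s: 18.1
tool_pos: [0.5794, -0.0124, 0.0852]
tcp_rot: [-0.603, 0.798, -0.0, 0.0]
force: [-0.8, 0.0, -2.5]
gripper_width: 0.0424
finger_force: 61.0
t 18.1 tcp [ 0.5794 -0.0124  0.0852] yaw y 2.8661 q6 -1.46 w 0.0424 F [-0.8  0.  -2.5] ff 61.0
```

```bash
python3 -m handwheel '[[[0,0,0],[0,0,0.2],3.5],[[0,0,0],[0,0,0],3.5],[[0,0,0],[0,0,0],3.5]]'; python3 -m handwheel '[[[0,0,0],[0,0,0.1],3.5],[[0,0,0],[0,0,0],3.5],[[0,0,0],[0,0,0],3.5]]'|grep -E 'pos|force'
```

```text
time_s: 18.4
tool_pos: [0.5791, -0.0124, 0.0829]
tcp_rot: [-0.603, 0.798, 0.0, -0.0]
force: [0.1, 0.1, -2.7]
gripper_width: 0.043
finger_force: 61.0
tool_pos: [0.5792, -0.0124, 0.0822]
force: [0.5, -0.1, -2.7]
finger_force: 61.0
```

```bash
python3 -m handwheel '[[[0,0,0],[0,0,0.1],3.5],[[0,0,0],[0,0,0],3.5],[[0,0,0],[0,0,0],3.5]]'|grep -E 'pos|force'; python3 -m handwheel '[[[0,0,0],[0,0,0],4.6],[[0,0,0],[0,0,0],5.2],[[0,0,0],[0,0,0],6],[[0,0,0],[0,0,0],7],[[0,0,0],[0,0,0],8.2],[[0,0,0],[0,0,0],8.5],[[0,0,0],[0,0,0],8.5]]'
python3 - <<'E'
from h import *
s=read_camera('scene');cv2.imwrite('pics/s7.png',s);move(None)
E
```

```text
tool_pos: [0.5792, -0.0124, 0.0812]
force: [-0.1, 0.6, -2.3]
finger_force: 61.0
time_s: 19.7
tool_pos: [0.5792, -0.0124, 0.0812]
tcp_rot: [-0.603, 0.798, -0.0, 0.0]
force: [0.7, -0.2, 0.3]
gripper_width: 0.0846
finger_force: 0.0
t 19.75 tcp [ 0.5792 -0.0124  0.0812] yaw y 2.866 q6 -1.46 w 0.0853 F [-0.2  0.   0.3] ff 0.0
```

Now straighten the column by gripping both stacked plates together, then slide it about 4 mm toward the first flange.

```bash
python3 -m handwheel '[[[0,0,0],[0,0,1],8.5],[[0,0,0],[0,0,1.5],8.5],[[0,0,0],[0,0,1.2],8.5],[[0,0,0],[0,0,0.4],8.5],[[0,0,0],[0,0,0],8.5],[[0,0,0],[0,0,0],7.5]]'|grep -E 'pos|force'; python3 -m handwheel '[[[0,0,0],[0,0,0],7],[[0,0,0],[0,0,0],6.5],[[0,0,0],[0,0,0],6.2],[[0,0,0],[0,0,0],5],[[0,0,0],[0,0,0],5],[[0,0,0],[0,0,0],5],[[0,0,0],[0,0,0],5]]' 40
```

```text
tool_pos: [0.5794, -0.0124, 0.0405]
force: [-0.8, 0.6, 0.6]
finger_force: 0.0
time_s: 21.05
tool_pos: [0.5783, -0.0122, 0.0407]
tcp_rot: [-0.603, 0.797, 0.0, -0.0]
force: [-6.6, 2.0, 11.8]
gripper_width: 0.0554
finger_force: 37.2
```

```bash
python3 -m handwheel '[[[0,0,0],[-0.1,0,0],5],[[0,0,0],[-0.1,0,0],5],[[0,0,0],[0,0,0],5],[[0,0,0],[0,0,0],5]]'|grep -E 'pos|force'; python3 -m handwheel '[[[0,0,0],[-0.1,0,0],5],[[0,0,0],[0,0,0],5],[[0,0,0],[0,0,0],5]]'|grep -E 'pos|force'; python3 -m handwheel '[[[0,0,0],[-0.1,0,0],5],[[0,0,0],[0,0,0],5],[[0,0,0],[0,0,0],5]]'|grep -E 'pos|force'
```

```text
tool_pos: [0.5788, -0.0115, 0.0407]
force: [-9.2, -7.6, 12.1]
finger_force: 37.4
tool_pos: [0.5794, -0.0106, 0.0408]
force: [-7.2, -7.9, 9.8]
finger_force: 37.5
tool_pos: [0.58, -0.0097, 0.0408]
force: [-5.8, -8.0, 9.5]
finger_force: 37.2
```

```bash
python3 -m handwheel '[[[0,0,0],[0,0,0],6],[[0,0,0],[0,0,0],6.5],[[0,0,0],[0,0,0],7.5],[[0,0,0],[0,0,0],8.5],[[0,0,0],[0,0,0],8.5],[[0,0,0],[0,0,0],8.5],[[0,0,0],[0,0,-2],8.5],[[0,0,0],[0,0,-4],8.5],[[0,0,0],[0,0,-4],8.5],[[0,0,0],[0,0,-4],8.5],[[0,0,0],[0,0,-2],8.5],[[0,0,0],[1.3,-1.3,0],8.5],[[0,0,0],[-2.5,2.5,0],8.5],[[0,0,0],[-3,3,0],8.5],[[0,0,0],[-3,3,0],8.5],[[0,0,0],[-3,3,0],8.5],[[0,0,0],[-3,3,0],8.5],[[0,0,0],[0,0,0],8.5]]'|grep -E 'pos|force'
python3 - <<'E'
from h import *
t=read_camera('top');s=read_camera('scene');cv2.imwrite('pics/t8.png',t);cv2.imwrite('pics/s8.png',s);move(None)
d=cv2.GaussianBlur((t[...,0].astype(int)-t[...,2]).astype(np.float32),(3,3),0)
def dark(im,n,X,z,name,r=3):
    cx,cy=np.round(pix(n,[[*X,z]])[0]).astype(int)
    for _ in range(2):
        g=im.astype(int).sum(2)[cy-r:cy+r+1,cx-r:cx+r+1];w=np.clip(np.percentile(g,30)-g,0,None).astype(float)
        yy,xx=np.mgrid[-r:r+1,-r:r+1];u=[cx+(w*xx).sum()/w.sum(),cy+(w*yy).sum()/w.sum()];cx,cy=np.round(u).astype(int)
    P=onz(n,[u],z)[0];print(n,name,np.round(u,2),P.round(4),g.min(),g.max());return P[:2]
for n,im,b in(('top',t,0),('scene',s,.004)):
    h=dark(im,n,(.5989,.064+b),.058,'first',4);c=dark(im,n,(.58,-.010+b),.108,'third hub',4)
    print('dist',np.linalg.norm(h-c),np.arctan2(*(h-c)[::-1]))
m=np.zeros(t.shape[:2],np.uint8);m[210:270,150:205]=(d[210:270,150:205]>-12)*255
c=max(cv2.findContours(m,0,1)[0],key=cv2.contourArea);r=cv2.minAreaRect(onz('top',c.reshape(-1,2),.05)[:,:2].astype(np.float32)*1000);print('under',r)
dark(t,'top',(.4141,.287),.05,'under hole',4)
cv2.imwrite('pics/c8.png',np.hstack([crop(0,t,225,155,66,75,6),crop(0,t,145,205,66,75,6)]))
E
```

```text
tool_pos: [0.487, 0.1571, 0.1995]
force: [-0.7, 0.7, -0.4]
finger_force: 0.0
t 23.95 tcp [0.4891 0.1546 0.1996] yaw y 2.8675 q6 -1.15 w 0.0847 F [ 0.3  0.3 -0.1] ff 0.0
top first [252.06 183.75] [0.5992 0.064  0.058 ] 169 390
top third hub [277.22 188.39] [ 0.5795 -0.0137  0.108 ] 172 411
dist 0.08012295603925143 1.3232530913858558
scene first [270.8  205.22] [0.592  0.0704 0.058 ] 196 596
scene third hub [281.69 206.26] [ 0.5784 -0.0118  0.108 ] 141 557
dist 0.08331126769878286 1.405906507201043
under ((421.67437744140625, 266.0260009765625), (182.67196655273438, 118.68206024169922), 2.1355631351470947)
top under hole [173.98 241.28] [0.4145 0.2998 0.05  ] 178 290
```

Run:
```python
from h import *
move([.5798,-.0105,.12],1.295+np.pi/2)
```

```text
t 23.95 tcp [0.4891 0.1546 0.1996] yaw y 2.8675 q6 -1.15 w 0.0847 F [ 0.3  0.3 -0.1] ff 0.0
shift now-axes cm [ 13.43 -13.2    7.96] turn z 0.0017 after-turn axes [ 13.41 -13.23   7.96]
```

```bash
python3 -m handwheel '[[[0,0,0],[2.2,-2.2,0],8.5],[[0,0,0],[3,-3,0],8.5],[[0,0,0],[3,-3,0],8.5],[[0,0,0],[3,-3,0],8.5],[[0,0,0],[2.2,-2,0],8.5],[[0,0,0],[0,0,2],8.5],[[0,0,0],[0,0,4],8.5],[[0,0,0],[0,0,1.5],8.5],[[0,0,0],[0,0,0],8.5],[[0,0,0],[0,0,0],8.5]]'|grep -E 'pos|force'
python3 - <<'E'
from h import *
move([.5798,-.0100,.039],1.295+np.pi/2)
E
```

```text
tool_pos: [0.5801, -0.0116, 0.1254]
force: [0.7, 0.6, 0.9]
finger_force: 0.0
t 24.95 tcp [ 0.5801 -0.0116  0.1254] yaw y 2.8649 q6 -1.45 w 0.0851 F [0.7 0.6 0.9] ff 0.0
shift now-axes cm [-0.14  0.07  8.64] turn z -0.0009 after-turn axes [-0.14  0.07  8.64]
```

```bash
python3 -m handwheel '[[[0,0,0],[-0.14,0.07,1.5],8.5],[[0,0,0],[0,0,3],8.5],[[0,0,0],[0,0,2.5],8.5],[[0,0,0],[0,0,1.2],8.5],[[0,0,0],[0,0,0.4],8.5],[[0,0,0],[0,0,0],7],[[0,0,0],[0,0,0],6.3],[[0,0,0],[0,0,0],5],[[0,0,0],[0,0,0],5],[[0,0,0],[0,0,0],5],[[0,0,0],[0,0,0],5]]'|grep -E 'pos|force|width'; python3 -m handwheel '[[[0,0,0],[-0.1,0,0],5],[[0,0,0],[-0.1,0,0],5],[[0,0,0],[0,0,0],5],[[0,0,0],[0,0,0],5]]'|grep -E 'pos|force'; python3 -m handwheel '[[[0,0,0],[-0.1,0,0],5],[[0,0,0],[0,0,0],5],[[0,0,0],[0,0,0],5]]'|grep -E 'pos|force'
```

```text
tool_pos: [0.5803, -0.0091, 0.0406]
force: [-1.2, 0.2, 7.6]
gripper_width: 0.0553
finger_force: 38.6
tool_pos: [0.5806, -0.0083, 0.0407]
force: [-3.6, -7.9, 9.8]
finger_force: 38.7
tool_pos: [0.5809, -0.0074, 0.0407]
force: [-3.2, -8.1, 9.1]
finger_force: 38.7
```

```bash
python3 -m handwheel '[[[0,0,0],[-0.1,0,0],5],[[0,0,0],[0,0,0],5],[[0,0,0],[0,0,0],5]]'|grep -E 'pos|force'; python3 -m handwheel '[[[0,0,0],[0,0,0],6],[[0,0,0],[0,0,0],6.5],[[0,0,0],[0,0,0],7.5],[[0,0,0],[0,0,0],8.5],[[0,0,0],[0,0,0],8.5],[[0,0,0],[0,0,0],8.5],[[0,0,0],[0,0,-2],8.5],[[0,0,0],[0,0,-4],8.5],[[0,0,0],[0,0,-4],8.5],[[0,0,0],[0,0,-4],8.5],[[0,0,0],[0,0,-2],8.5],[[0,0,0],[2.8,1.5,0],8.5],[[0,0,0],[0,4,0],8.5],[[0,0,0],[0,4.5,0],8.5],[[0,0,0],[0,4.5,0],8.5],[[0,0,0],[0,4,0],8.5],[[0,0,0],[0,2,0],8.5],[[0,0,0],[0,0,0],8.5]]'|grep -E 'pos|force'
python3 - <<'E'
from h import *
t=read_camera('top');s=read_camera('scene');cv2.imwrite('pics/t9.png',t);cv2.imwrite('pics/s9.png',s);move(None)
def dark(im,n,X,z,name,r=3):
    cx,cy=np.round(pix(n,[[*X,z]])[0]).astype(int)
    for _ in range(2):
        g=im.astype(int).sum(2)[cy-r:cy+r+1,cx-r:cx+r+1];w=np.clip(np.percentile(g,30)-g,0,None).astype(float)
        yy,xx=np.mgrid[-r:r+1,-r:r+1];u=[cx+(w*xx).sum()/w.sum(),cy+(w*yy).sum()/w.sum()];cx,cy=np.round(u).astype(int)
    P=onz(n,[u],z)[0];print(n,name,np.round(u,2),P.round(4),g.min(),g.max());return P[:2]
h=dark(t,'top',(.5989,.064),.058,'first',4);c=dark(t,'top',(.58,-.010),.108,'third hub',4)
print('dist',np.linalg.norm(h-c),np.arctan2(*(h-c)[::-1]))
dark(t,'top',(.4141,.289),.05,'under hole',4)
def prep(n,im,x,y,w,h,k):return crop(0,im,x,y,w,h,k)
cv2.imwrite('pics/c9.png',np.vstack([np.hstack([crop(0,t,230,160,66,50,6),crop(0,t,145,215,66,50,6)]),np.hstack([crop(0,s,245,180,66,50,6),crop(0,s,150,160,66,50,6)])]))
E
```

```text
tool_pos: [0.5812, -0.0064, 0.0407]
force: [-3.2, -8.7, 8.2]
finger_force: 38.7
tool_pos: [0.3734, 0.0244, 0.1996]
force: [-0.5, -0.3, -0.7]
finger_force: 0.0
t 28.95 tcp [0.3761 0.0237 0.1995] yaw y 2.8661 q6 -1.45 w 0.0852 F [ 1.1 -0.3 -0.7] ff 0.0
top first [251.98 183.79] [0.5991 0.0642 0.058 ] 169 387
top third hub [276.36 188.02] [ 0.5806 -0.0111  0.108 ] 170 387
dist 0.07755715455236352 1.3302078827586301
top under hole [177.58 241.02] [0.4157 0.2886 0.05  ] 196 459
```

View pics/c9.png

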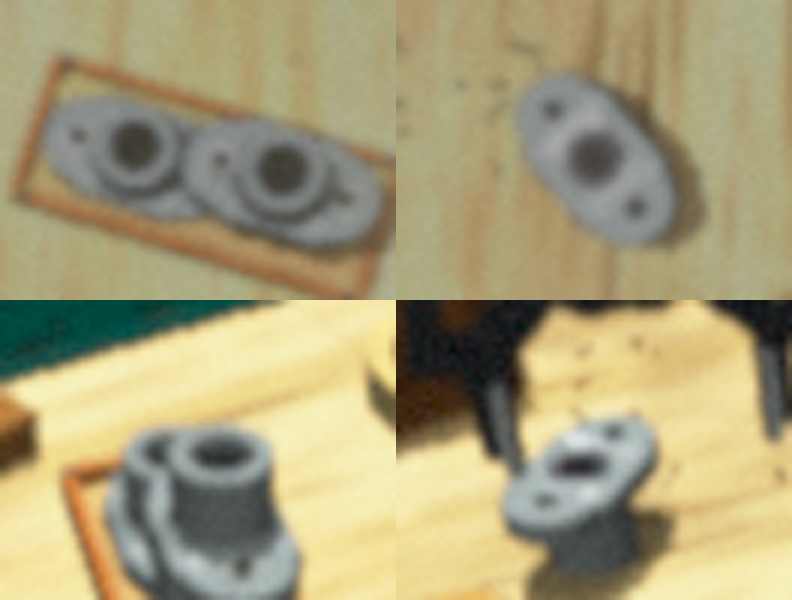

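The third flange sits squarely over the second, with its hub at upper-left crop (283,165) and the first hub at (135,147). The under flange stands free at upper right, with holes at (551,108), (595,158) and (636,207).

Run:
```python
from h import *
f=lambda x,y:[145+(x-396+.5)/6-.5,215+(y+.5)/6-.5]
W=onz('top',[f(551,108),f(636,207),f(595,158)],.05)[:,:2];print(W.round(4));y=np.arctan2(*(W[0]-W[1])[::-1]);print('yaw',y,'mid',(W[0]+W[1])/2)
c=(((W[0]+W[1])/2)+[.4157,.2886])/2;print(c)
move([*c,.10],y+np.pi/2)
```

```text
[[0.441  0.3122]
 [0.3916 0.2658]
 [0.416  0.2881]]
yaw 0.7545247710299198 mid [0.41630586 0.28898064]
[0.41600293 0.28879032]
t 28.95 tcp [0.3761 0.0237 0.1995] yaw y 2.8661 q6 -1.45 w 0.0852 F [ 1.1 -0.3 -0.7] ff 0.0
shift now-axes cm [-26.59   3.38   9.95] turn z 0.5408 after-turn axes [-21.06  16.59   9.95]
```

```bash
python3 -m handwheel '[[[0,0,0.12],[0,0,0],8.5],[[0,0,0.14],[0,0,0],8.5],[[0,0,0.14],[0,0,0],8.5],[[0,0,0.14],[0,0,0],8.5],[[0,0,0],[-1.5,1.2,0],8.5],[[0,0,0],[-3,2.4,0.5],8.5],[[0,0,0],[-3,2.4,1],8.5],[[0,0,0],[-3,2.4,1],8.5],[[0,0,0],[-3,2.4,1],8.5],[[0,0,0],[-3,2.4,1],8.5],[[0,0,0],[-3,2.4,1],8.5],[[0,0,0],[-1.5,1,1],8.5],[[0,0,0],[0,0,0],8.5],[[0,0,0],[0,0,0],8.5]]'|grep -E 'pos|force'
python3 - <<'E'
from h import *
move([.4160,.2888,.020],.7545+np.pi/2)
E
```

```text
tool_pos: [0.4151, 0.2883, 0.1337]
force: [0.6, 0.1, -0.7]
finger_force: 0.0
t 30.35 tcp [0.4151 0.2883 0.1337] yaw y 2.3263 q6 -0.31 w 0.0849 F [ 0.6  0.1 -0.7] ff 0.0
shift now-axes cm [-0.11 -0.03 11.36] turn z 0.001 after-turn axes [-0.11 -0.03 11.36]
```

```bash
python3 -m handwheel '[[[0,0,0],[-0.1,0,1.5],8.5],[[0,0,0],[0,0,3.5],8.5],[[0,0,0],[0,0,3.3],8.5],[[0,0,0],[0,0,2],8.5],[[0,0,0],[0,0,0.8],8.5],[[0,0,0],[0,0,0],8.5],[[0,0,0],[0,0,0],7],[[0,0,0],[0,0,0],6.3],[[0,0,0],[0,0,0],4.5],[[0,0,0],[0,0,0],4.5],[[0,0,0],[0,0,0],4.5],[[0,0,0],[0,0,0],4.5]]' 60|grep -E 'pos|force|width'; python3 -m handwheel '[[[0,0,0],[0,0,-1],4.5],[[0,0,0],[0,0,-3],4.5],[[0,0,0],[0,0,-4],4.5],[[0,0,0],[0,0,-4],4.5],[[0,0,0],[0,0,-4],4.5],[[0,0,0],[0,0,-2],4.5],[[0,0,-0.12],[0,0,0],4.5],[[0,0,-0.14],[0,0,0],4.5],[[0,0,-0.14],[0,0,0],4.5],[[0,0,-0.14],[0,0,0],4.5],[[0,0,0],[0,0,0],4.5]]'
python3 - <<'E'
from h import *
move([.5990,.0641,.2],1.295+np.pi/2)
E
```

```text
tool_pos: [0.416, 0.2897, 0.0245]
force: [-3.6, -0.7, 13.0]
gripper_width: 0.055
finger_force: 62.0
time_s: 32.65
tool_pos: [0.4153, 0.2891, 0.2039]
tcp_rot: [-0.604, 0.797, -0.0, 0.0]
force: [0.3, -0.3, -1.7]
gripper_width: 0.0549
finger_force: 65.1
t 32.65 tcp [0.4153 0.2891 0.2039] yaw y 2.8683 q6 -0.85 w 0.0549 F [ 0.3 -0.3 -1.7] ff 65.1
shift now-axes cm [ 16.71 -23.76   0.39] turn z 0.0025 after-turn axes [ 16.65 -23.8    0.39]
```

```bash
python3 -m handwheel '[[[0,0,0],[1.1,-1.5,0],4.5],[[0,0,0],[2.2,-3.1,0],4.5],[[0,0,0],[2.2,-3.1,0],4.5],[[0,0,0],[2.2,-3.1,0],4.5],[[0,0,0],[2.2,-3.1,0],4.5],[[0,0,0],[2.2,-3.1,0],4.5],[[0,0,0],[2.2,-3.1,0],4.5],[[0,0,0],[1.6,-2.3,0],4.5],[[0,0,0],[0.7,-0.9,3],4.5],[[0,0,0],[0,0,2],4.5],[[0,0,0],[0,0,0],4.5],[[0,0,0],[0,0,0],4.5]]'|grep -E 'pos|force'
python3 - <<'E'
from h import *
o=observe();tp=o['tool_pos'];zt=tp[2]-.0245+.05
move([.598,.0662,.0825],1.295+np.pi/2)
s=read_camera('scene');cv2.imwrite('pics/s10.png',s);t=read_camera('top');cv2.imwrite('pics/t10.png',t)
def dark(im,n,X,z,name,r=3):
    cx,cy=np.round(pix(n,[[*X,z]])[0]).astype(int)
    for _ in range(3):
        g=im.astype(int).sum(2)[cy-r:cy+r+1,cx-r:cx+r+1];w=np.clip(np.percentile(g,25)-g,0,None).astype(float)
        yy,xx=np.mgrid[-r:r+1,-r:r+1];q=[cx+(w*xx).sum()/w.sum(),cy+(w*yy).sum()/w.sum()];cx,cy=np.round(q).astype(int)
    P=onz(n,[q],z)[0];print(n,name,np.round(q,2),P.round(4),'rel tcp',(P-tp)[:2].round(4),g.min(),g.max());return P[:2]
u=np.array([np.cos(1.295),np.sin(1.295)])
c=dark(s,'scene',tp[:2],zt,'held hole',4);e2=dark(s,'scene',tp[:2]-u*.034,zt,'held near',2);e1=dark(s,'scene',tp[:2]+u*.034,zt,'held far',2)
h=dark(s,'scene',(.5784,-.0078),.108,'third hub',4);dark(s,'scene',(.597,.068),.058,'first hub?',4)
E
```

```text
tool_pos: [0.5944, 0.0663, 0.154]
force: [1.0, 0.9, -1.8]
finger_force: 65.0
t 33.85 tcp [0.5944 0.0663 0.154 ] yaw y 2.8637 q6 -1.32 w 0.0546 F [ 1.   0.9 -1.8] ff 65.0
shift now-axes cm [-0.09 -0.35  7.15] turn z -0.0021 after-turn axes [-0.09 -0.35  7.15]
scene held hole [271.14 164.77] [0.5953 0.0696 0.1795] rel tcp [0.0009 0.0033] 40 471
scene held near [273.99 170.79] [0.5866 0.0394 0.1795] rel tcp [-0.0078 -0.0269] 171 300
scene held far [268.08 158.55] [0.6044 0.1025 0.1795] rel tcp [0.01   0.0363] 285 548
scene third hub [281.32 206.41] [ 0.5773 -0.0119  0.108 ] rel tcp [-0.0172 -0.0782] 102 314
scene first hub? [270.17 206.  ] [0.5888 0.068  0.058 ] rel tcp [-0.0056  0.0017] 118 463
```

Run:
```python
from h import *
move([.5987,.0653,.1],1.295+np.pi/2)
```

```text
t 33.95 tcp [0.595  0.0664 0.1547] yaw y 2.8651 q6 -1.32 w 0.0548 F [ 0.3 -0.3 -3.6] ff 65.0
shift now-axes cm [ 0.01 -0.38  5.47] turn z -0.0007 after-turn axes [ 0.01 -0.38  5.47]
```

```bash
python3 -m handwheel '[[[0,0,0],[0,-0.2,0],4.5],[[0,0,0],[0,-0.18,0.5],4.5],[[0,0,0],[0,0,2],4.5],[[0,0,0],[0,0,2],4.5],[[0,0,0],[0,0,0.9],4.5],[[0,0,0],[0,0,0],4.5],[[0,0,0],[0,0,0],4.5]]'|grep -E 'pos|force';python3 -m handwheel '[[[0,0,0],[0,0,0.3],4.5],[[0,0,0],[0,0,0.3],4.5],[[0,0,0],[0,0,0],4.5],[[0,0,0],[0,0,0],4.5]]'|grep -E 'pos|force'
```

```text
tool_pos: [0.5985, 0.0651, 0.0999]
force: [0.5, -0.1, -2.7]
finger_force: 65.0
tool_pos: [0.5982, 0.0651, 0.0933]
force: [0.1, 0.1, -3.3]
finger_force: 65.0
```

Past the height where it could have caught on the third flange, with no contact. Creeping down to the hub.

```bash
python3 -m handwheel '[[[0,0,0],[0,0,0.4],4.5],[[0,0,0],[0,0,0.4],4.5],[[0,0,0],[0,0,0.15],4.5],[[0,0,0],[0,0,0],4.5],[[0,0,0],[0,0,0],4.5]]'|grep -E 'pos|force';python3 -m handwheel '[[[0,0,0],[0,0,0.1],4.5],[[0,0,0],[0,0,0],4.5],[[0,0,0],[0,0,0],4.5]]'|grep -E 'pos|force'
python3 - <<'E'
from h import *
s=read_camera('scene');cv2.imwrite('pics/s11.png',s);t=read_camera('top');cv2.imwrite('pics/t11.png',t)
E
```

```text
tool_pos: [0.5982, 0.0651, 0.0837]
force: [0.3, 0.1, -3.4]
finger_force: 65.0
tool_pos: [0.5982, 0.0651, 0.0828]
force: [-0.3, 0.3, -4.2]
finger_force: 65.0
```

Run:
```python
from h import *
s=cv2.imread('pics/s11.png');t=cv2.imread('pics/t11.png')
def dark(im,n,X,z,name,r=3):
    cx,cy=np.round(pix(n,[[*X,z]])[0]).astype(int)
    for _ in range(3):
        g=im.astype(int).sum(2)[cy-r:cy+r+1,cx-r:cx+r+1];w=np.clip(np.percentile(g,25)-g,0,None).astype(float)
        yy,xx=np.mgrid[-r:r+1,-r:r+1];q=[cx+(w*xx).sum()/w.sum(),cy+(w*yy).sum()/w.sum()];cx,cy=np.round(q).astype(int)
    P=onz(n,[q],z)[0];print(n,name,np.round(q,2),P.round(4),g.min(),g.max());return P[:2]
u=np.array([np.cos(1.295),np.sin(1.295)]);b=np.array([0,.003])
X=np.array([.5982,.0651])+b
c=dark(s,'scene',X,.108,'held hole',4);e2=dark(s,'scene',X-u*.034,.108,'near',2);e1=dark(s,'scene',X+u*.034,.108,'far',2)
h=dark(s,'scene',(.5784,-.0100),.108,'third hub',4)
for k in(c,(e1+e2)/2):d=k-h;print('d',d,np.linalg.norm(d),'along',d@u)
```

```text
scene held hole [272.95 188.93] [0.5986 0.0687 0.108 ] 37 473
scene near [276.04 195.53] [0.5901 0.0371 0.108 ] 164 294
scene far [270.05 182.45] [0.6077 0.1011 0.108 ] 287 501
scene third hub [281.5  206.41] [ 0.5777 -0.0121  0.108 ] 107 330
d [0.02092892 0.08080467] 0.08347104212959469 along 0.08345017794766592
d [0.02122168 0.08123177] 0.0839580823932552 along 0.0839408533143781
```

The held flange is within about 1–2 mm of the first hub in both views. Releasing, then retreating upward.

```bash
python3 -m handwheel '[[[0,0,0],[0,0,0.05],4.5],[[0,0,0],[0,0,0],4.5],[[0,0,0],[0,0,0],5.8],[[0,0,0],[0,0,0],6.2],[[0,0,0],[0,0,0],7],[[0,0,0],[0,0,0],8],[[0,0,0],[0,0,0],8.5],[[0,0,0],[0,0,0],8.5]]'|grep -E 'pos|force'; python3 -m handwheel '[[[0,0,0],[0,0,-1],8.5],[[0,0,0],[0,0,-3],8.5],[[0,0,0],[0,0,-4],8.5],[[0,0,0],[0,0,-3],8.5],[[0,0,0],[1,2,0],8.5],[[0,0,0],[2,3.8,0],8.5],[[0,0,0],[2,3.8,0],8.5],[[0,0,0],[2,3.8,0],8.5],[[0,0,0],[2,3.8,0],8.5],[[0,0,0],[1,2,0],8.5],[[0,0,0],[0,0,0],8.5],[[0,0,0],[0,0,0],8.5]]'|grep -E 'pos|force|time'
python3 - <<'E'
from h import *
t=read_camera('top');s=read_camera('scene');cv2.imwrite('pics/t12.png',t);cv2.imwrite('pics/s12.png',s)
def dark(im,n,X,z,name,r=3):
    cx,cy=np.round(pix(n,[[*X,z]])[0]).astype(int)
    for _ in range(3):
        g=im.astype(int).sum(2)[cy-r:cy+r+1,cx-r:cx+r+1];w=np.clip(np.percentile(g,25)-g,0,None).astype(float)
        yy,xx=np.mgrid[-r:r+1,-r:r+1];q=[cx+(w*xx).sum()/w.sum(),cy+(w*yy).sum()/w.sum()];cx,cy=np.round(q).astype(int)
    P=onz(n,[q],z)[0];print(n,name,np.round(q,2),P.round(4),g.min(),g.max());return P[:2]
u=np.array([np.cos(1.295),np.sin(1.295)]);X=np.array([.599,.0645])
c=dark(t,'top',X,.108,'fourth',4);a=dark(t,'top',X+u*.034,.108,'far',2);b=dark(t,'top',X-u*.034,.108,'near',2)
h=dark(t,'top',(.5806,-.0111),.108,'third',4)
print('yaw4',np.arctan2(*(a-b)[::-1]),'mid',(a+b)/2,'d',np.linalg.norm(c-h),np.linalg.norm((a+b)/2-h))
E
```

```text
tool_pos: [0.5982, 0.0651, 0.0822]
force: [0.3, -0.3, 0.1]
finger_force: 0.0
time_s: 37.95
tool_pos: [0.3866, 0.021, 0.1931]
force: [0.6, -0.7, 0.2]
finger_force: 0.0
top fourth [251.84 181.15] [0.5993 0.063  0.108 ] 178 399
top far [241.5  177.93] [0.6083 0.0944 0.108 ] 263 417
top near [262.5  184.28] [0.5907 0.0307 0.108 ] 262 414
top third [276.39 187.87] [ 0.5811 -0.0112  0.108 ] 175 390
yaw4 1.3017414120989423 mid [0.59949933 0.06255969] d 0.0763719845224915 0.0759887965911863
```

Seen from above, the fourth flange lies about 1.5 mm off the first hub, lengthwise (yaw 1.30 against the tray's 1.295) and 76 mm from the third hub, so everything interlocks. Handing in.

```bash
python3 -c "
from bench import job_done
print(job_done())"
```

```text
the job is handed in; nothing more can be done
None
```

The three loose flanges are packed with the first in two interlocking columns and the job is handed in at about 38 s. The last top view showed the upper two lengthwise and close to target, but levelness and the gap between the lower hub and the first plate's end (roughly 2–4 mm) were not measured directly.

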